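# Pry open a snap frame's rail

## Task

Open the far long rail of the poster snap frame so that its print can be changed: work the blade of the pry tool in under that rail's lip, lever the rail up past its snap point so that it springs right over and stands open, then lay the tool down flat on the bench beside the board. Go gently, as cover and rails are thin: never load the frame with more than 15 N, touch it only with the tool, keep the other three rails shut and leave the squeegee, the tape and the cutter where they lie.

Things in the scene. Friction and masses are not known exactly. Their poses are not given: they have to be found in the camera images.
- board: Plywood backer board, 215 x 275 x 12 mm, lying fast on the bench. Origin: centre of its underside; x points away from the robot (within 0.3 rad), y to the left, z up. On it, centred, stands a poster snap frame, 184 mm (x) by 246 mm (y) outside: four sprung aluminium rails 25 mm wide between round grey corner pieces, around a print under a thin, flat, hard clear cover.
- frame_mid (a point): Middle of the frame, on the board's upper face, 12 mm above the bench; board's axes. Visible cover: 130 mm (x) by 192 mm (y). The frame stands level on four screw spacers, set higher or lower each time and NOT measured: the cover's face lies 19 to 35 mm above the bench, to be found by touch. Whatever the spacers, a shut rail's lip ends 3 mm above the cover and its top is 7 mm above the cover.
- lip_line (a point): Point on the board's upper face (12 mm above the bench) straight below the middle of the inner face of the far rail's lip; board's axes. This rail runs along y, 194 mm long; its lip is 3 mm thick (x 0 to 3 mm), its hinge at x 25 mm, 2 mm above the cover's face. Behind the lip the rail is hollow, 4 mm high, to x 24 mm; the cover runs on under it to x 9 mm. The open cover lies on the -x side.
- rail_far (a joint): Angle (rad) of the far long rail: 0 shut, 1.92 open (leaning outward, past upright). A spring drives it shut below the snap point at 0.6 and open above it. Lifting the lip at 0 takes about 5 N upward, less as it nears the snap point; there the lip has risen 14 mm and moved 4 mm outward. It springs over by itself beyond that.
- rail_near (a joint): Angle (rad) of the near long rail, same kind: 0 shut. To stay shut.
- rail_left (a joint): Angle (rad) of the left short rail, same kind: 0 shut. To stay shut.
- rail_right (a joint): Angle (rad) of the right short rail, same kind: 0 shut. To stay shut.
- tool_mid (a point): Middle of the pry tool's handle, 15 mm above its flat underside; x points along the tool to the blade's tip, z up. The tool lies loose on the bench left or right of the board; 92 mm long, about 60 g: black handle 60 mm long, 18 mm wide, 30 mm tall (pinch it from above), then a steel blade 20 mm wide, 2 mm thick, 32 mm long, flush with the underside.
- tool: The pry tool as a whole. Origin on its flat underside, 15 mm towards the tip from the handle's middle; x towards the tip, z up.
- tool_tip (a point): Middle of the blade's front edge, on its underside: 62 mm forward of and 15 mm below tool_mid; same axes.
- squeegee: Bystander: flat ochre plastic squeegee card, 70 x 100 mm, 12 mm tall with its grip ridge, on the bench on the other side of the board. Origin: centre of its underside.
- tape: Bystander: paper tape roll lying flat, 90 mm across, 24 mm tall. Origin: centre of its underside.
- cutter: Bystander: snap-off cutter lying flat, about 145 mm long, 20 mm wide, 15 mm tall. Origin: underside, near its middle.
There are look-alikes about, which are no part of the job. Of the things that look like the tool, the smallest one is meant.

How it is judged:
By the outcome, as a careful person would: the job done as asked, in the order asked, and still so for the second after the job is handed in, with the robot touching nothing.
It also fails if it takes over 72 s, if anything falls off the work surface, if the arm or the gripper's body presses on something with over 40 N, if the wrist force passes 120 N, or if a joint passes its speed limit or range.

## Robot

A 7-joint arm with a two-finger parallel gripper is mounted at the origin on the work surface. World frame = base frame: x ahead of the robot, y to its left, z up, the work surface at z = 0. Lengths are in m, angles in rad, forces in N, time in s.
With the tool pointing down it reaches from about 0.425 to 0.875 m from the base axis. Payload 4.7 kg.
Tool frame: the origin (TCP) lies at the very end of the fingers, on their centre line; the grasp point (between the pads) lies 19 mm behind it; x points along the fingers, z is the direction in which the jaws open and shut, and the axes are right-handed (so a half turn about x gives the same grasp; the last joint's range is limited). The gripper opens to 87 mm and grips with 3 to 60 N. Pads are 19 mm wide; open, the fingers measure 117 mm over their backs; the gripper's body (75 mm by 190 mm) begins 51 mm behind the grasp point.
Start: joints at [-1.216, 0.321, -0.07, 1.45, 0.023, 1.371, -0.057], TCP at [0.217, 0.613, 0.223] pointing down, gripper open.
Joint ranges: [-2.86, 2.86], [-0.3, 2.09], [-1.38, 1.24], [0.06, 2.45], [-1.56, 4.7], [0.09, 2.05], [-2.69, 2.69]. Speed limits (rad/s): [2.57, 2.57, 3.14, 3.14, 3.14, 3.14, 3.14].

## Interface

Orientations are given as a rotation vector (axis times angle).
In Python, from bench import telemetry, viewer, workorder gives the robot as it stands.
- The arm moves only by the shell command python3 -m creep 'ROWS' [FORCE]. ROWS is JSON, a list of rows, each an object of numbers: "fingers": the opening, from 0 (shut) to 1 (fully open); "x", "y", "z": the shift along the tool's x, y, z in units of 40 mm (1.0 is 40 mm); "twist": the turn about the tool's x in units of 5 degrees (1.0 is 5 degrees). In form: [{"fingers": .., "x": .., "y": .., "z": .., "twist": ..}, ...]. A call has 1 to 20 rows; each row is the pose to reach, as a shift and turn from the pose commanded when the call began, along the tool's axes at that moment; what a row does not reach only later rows make up. A row lasts 1/12 s, in which the tool goes at most 41.7 mm and 7.16 degrees, less where a joint would pass 70% of its speed; a pose out of reach is approached as far as the arm can. A call with a gripper value outside its range is refused whole. The fingers move at their own pace and stop on an object; FORCE is the grip in N (left out, the last holds). Time passes only in rows, so rows that repeat a pose let the fingers close. It gives the time, the measured TCP pose, the force and the opening at its end, in the units of the state.
- telemetry.get_state(): the state, without advancing time (a new reading comes with each control period).
- viewer.get_image(name): name is "side" or "top"; returns a dict with "pixels" (400x640x3 uint8, red, green, blue), "z_map" (400x640 float32, m along the optical axis (not along the pixel's ray), 0 where there is no reading), "K" (3x3 intrinsics, pixels), "xyz" and "attitude" of the camera in the world. Camera axes: x right, y up, looking along -z (the intrinsics and any distortion apply to the point x, -y, -z); pixel columns grow to the right and rows downward; lengths in m; the calibration is good to about 2 mm. A picture is of the moment at which its call begins.
- workorder.close_job(): hands the job in, once; it reports no verdict.
The state is a dict: "time": time; "joint_positions": joint angles; "qd": joint speeds; "joint_torque": joint torques, N m; "position": TCP position; "tool_rot": TCP orientation; "ft_force": force on the tool from outside, world axes, zero at the start; "torque": the same for the moment, N m; "grip_width": opening from 0.0 (shut) to 1.0 (fully open).
Only numpy, scipy, OpenCV 4.12 (cv2) and the standard library are available. Lean on these libraries where they do the work, as an engineer would, in place of code of your own. Each camera call takes 0.05 s, during which the arm holds its last target.

## Working session

There is one attempt and no reset: what is moved stays moved. The work goes in short steps, Python scripts to look and compute and a shell command to move; the robot and the scene stay as the last step left them, time stands still between calls to the robot, and variables do not carry over. Pictures are saved under pics/ and viewed, and the job is handed in when it is done.

```bash
ls; mkdir -p pics
cat > h.py <<'E'
import numpy as np, cv2
from bench import telemetry, viewer
from scipy.spatial.transform import Rotation as R
def grab(name):
    im=viewer.get_image(name); np.savez(f'pics/{name}.npz',**{k:np.asarray(v) for k,v in im.items()}); return im
def pts(im):
    z=im['z_map'];K=np.array(im['K']);h,w=z.shape
    u,v=np.meshgrid(np.arange(w),np.arange(h))
    c=np.stack([(u-K[0,2])/K[0,0]*z,-(v-K[1,2])/K[1,1]*z,-z],-1)
    a=np.array(im['attitude']); Rm=a if a.shape==(3,3) else R.from_rotvec(a).as_matrix()
    return c@Rm.T+np.array(im['xyz'])
E
python3 - <<'E'
from h import *
print(telemetry.get_state())
for n in('top','side'):
    im=grab(n); print(n,{k:im[k] for k in im if k not in('pixels','z_map')})
    cv2.imwrite(f'pics/{n}0.png',im['pixels'][:,:,::-1])
E
```

```text
pics
{'time': 0.0, 'joint_positions': array([-1.2158719 ,  0.32183179, -0.07006604,  1.45165782,  0.022626  ,
        1.37081826, -0.05691239]), 'qd': array([ 2.42227783e-04, -1.83445431e-04, -2.85666891e-04,  1.30651016e-03,
        5.38460434e-04,  2.78883186e-05, -6.43105688e-04]), 'joint_torque': array([-2.47029431e-05, -4.91283882e+01, -4.04010639e-01, -3.12530029e+01,
       -6.39976957e-02,  4.35311103e-02,  1.65071133e-04]), 'position': array([0.21715386, 0.61206559, 0.22146431]), 'tool_rot': array([-0.95578976,  1.35291353,  0.95377666]), 'ft_force': array([-0.10969503,  1.01472289,  0.36980999]), 'torque': array([-0.04397992, -0.03162609,  0.00025792]), 'grip_width': 1.004663443333285}
top {'K': array([[430.70455192,   0.        , 316.58537686],
       [  0.        , 430.70455192, 193.71932965],
       [  0.        ,   0.        ,   1.        ]]), 'xyz': array([0.41268018, 0.06264477, 1.04119676]), 'attitude': array([ 0.15323195, -0.15288437, -1.59374249])}
side {'K': array([[418.24802712,   0.        , 313.56124371],
       [  0.        , 418.24802712, 194.63432749],
       [  0.        ,   0.        ,   1.        ]]), 'xyz': array([ 0.10081541, -0.71028657,  0.65463118]), 'attitude': array([ 0.97321191, -0.29201712, -0.52469143])}
```

View pics/top0.png

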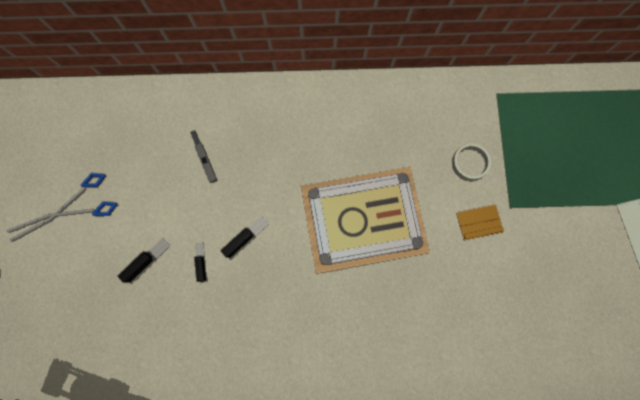

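View pics/side0.png

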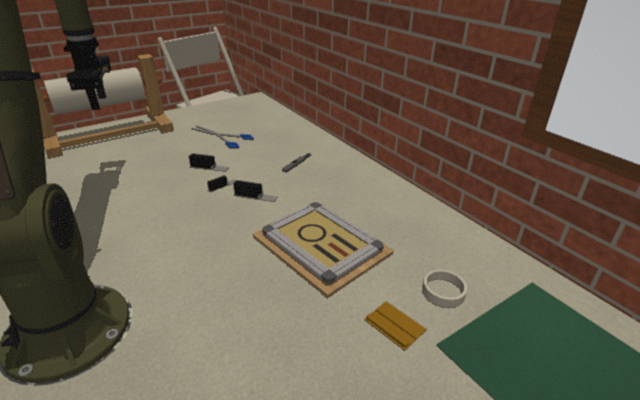

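Three things look like the pry tool in the top view, at (145,260), (200,262) and (244,238). The one at (200,262) looks smallest. I'll measure all three and enlarge it.

Run:
```python
from h import *
im=dict(np.load('pics/top.npz')); P=pts(im); px=im['pixels'][:,:,::-1].copy()
dark=(px.max(2)<45).astype(np.uint8); dark[350:]=0
n,l,s,c=cv2.connectedComponentsWithStats(dark)
def ray(u,v,z):
    K=im['K'];d=R.from_rotvec(im['attitude']).as_matrix()@np.array([(u-K[0,2])/K[0,0],-(v-K[1,2])/K[1,1],-1])
    o=im['xyz'];return o+d*(z-o[2])/d[2]
for i in range(1,n):
    if s[i,4]>80:
        yy,xx=np.where(l==i); q=np.array([ray(u,v,.03) for u,v in zip(xx,yy)])
        r=cv2.minAreaRect((q[:,:2]*1000).astype(np.float32)); print(c[i].round(),s[i,4],r, 'z90',np.percentile(P[l==i][:,2],[10,50,90]).round(3))
# bench level
for (u,v) in [(180,220),(280,200),(440,280),(230,330),(200,245),(199,248),(365,220),(330,222)]: print((u,v),P[v,u].round(4))
cv2.imwrite('pics/crop1.png',cv2.resize(px[215:295,105:285],None,fx=4.4,fy=4.4,interpolation=cv2.INTER_CUBIC))
cv2.imwrite('pics/crop2.png',cv2.resize(px[160:280,295:435],None,fx=5,fy=5,interpolation=cv2.INTER_CUBIC))
```

```text
[237. 243.] 373 ((499.6372985839844, 249.28762817382812), (26.561859130859375, 78.34528350830078), 41.3836784362793) z90 [0.026 0.04  0.043]
[136. 267.] 472 ((450.635009765625, 483.2944641113281), (30.574243545532227, 84.74476623535156), 45.20882797241211) z90 [0.018 0.04  0.043]
[200. 269.] 209 ((443.04248046875, 334.6193542480469), (55.23025131225586, 20.054162979125977), 7.648837566375732) z90 [0.015 0.029 0.032]
(180, 220) [0.5616 0.3941 0.0011]
(280, 200) [0.6041 0.1502 0.0008]
(440, 280) [ 0.4009 -0.2255  0.0029]
(230, 330) [0.3014 0.2691 0.0039]
(200, 245) [0.4996 0.3441 0.0006]
(199, 248) [0.4922 0.3456 0.0032]
(365, 220) [ 0.5457 -0.0532  0.024 ]
(330, 222) [0.5431 0.0301 0.0256]
```

View pics/crop1.png

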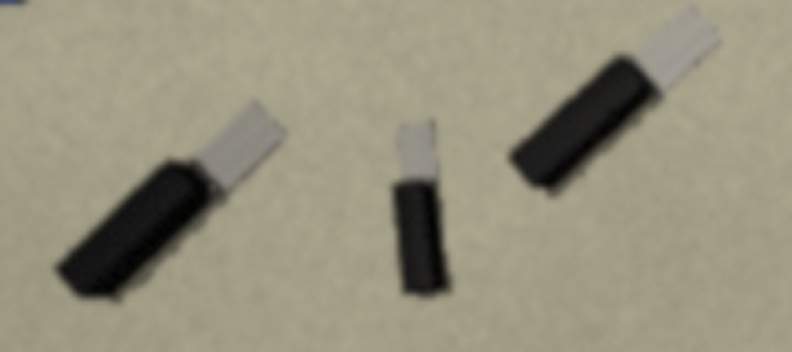

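View pics/crop2.png

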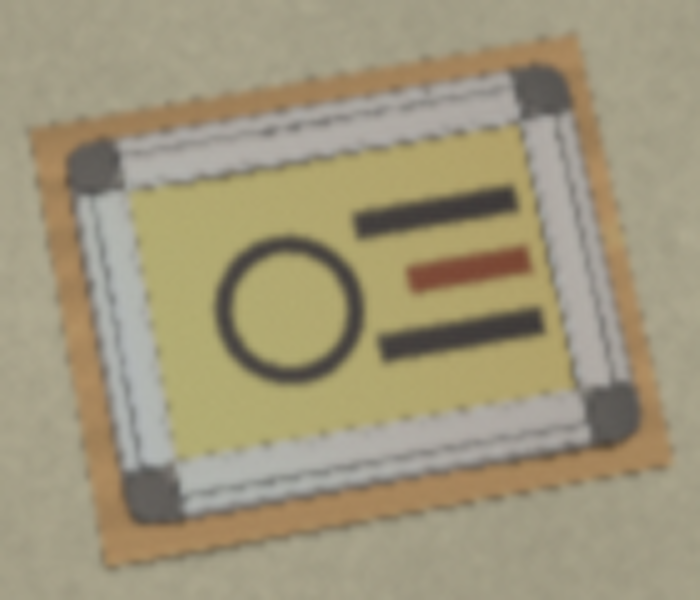

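The middle candidate at (200,262) is the pry tool: its handle measures about 55x20 mm and 30 mm tall. The other two are about 78-85 mm long and 40 mm tall. Next I'll measure the tool and board poses.

```bash
cat >> h.py <<'E'
def ray(im,u,v,z):
    K=im['K'];u=np.asarray(u,float);v=np.asarray(v,float)
    d=np.stack([(u-K[0,2])/K[0,0],-(v-K[1,2])/K[1,1],-np.ones_like(u)],-1)@R.from_rotvec(im['attitude']).as_matrix().T
    o=np.array(im['xyz']);return o+d*((z-o[2])/d[...,2])[...,None]
E
python3 - <<'E'
from h import *
im=dict(np.load('pics/top.npz')); P=pts(im); px=im['pixels'][:,:,::-1].copy()
hsv=cv2.cvtColor(px,cv2.COLOR_BGR2HSV)
print('orange hsv',hsv[255,330],hsv[200,307],'bench',hsv[300,300],'print',hsv[215,330],'squeegee',hsv[222,480], 'blade',hsv[249,199])
def comp(mask,u,v,rad):
    n,l,s,c=cv2.connectedComponentsWithStats(mask.astype(np.uint8),connectivity=8)
    best=[i for i in range(1,n) if s[i,4]>20 and np.hypot(*(c[i]-[u,v]))<rad]
    i=max(best,key=lambda i:s[i,4]); return l==i
sub=np.zeros(px.shape[:2],bool); sub[155:285,290:440]=1
om=(hsv[...,1]>95)&(hsv[...,0]<25)&sub
def rect(m,z):
    vv,uu=np.where(m); q=ray(im,uu,vv,z)[:,:2]*1000
    r=cv2.minAreaRect(q.astype(np.float32)); return r,cv2.boxPoints(r).round(1).tolist()
print('board',om.sum(),rect(om,.012))
# print yellow
ym=(hsv[...,1]>70)&(hsv[...,0]>=22)&(hsv[...,0]<35)&sub
for z in(.02,.025,.03): print('print',ym.sum(),rect(ym,z))
print('cover z med',np.median(P[ym][:,2]))
fm=cv2.erode(om.astype(np.uint8),np.ones((3,3)))>0; print('board z',np.median(P[fm][:,2]))
rail=sub&(hsv[...,1]<40)&(hsv[...,2]>120); print('rail z',np.percentile(P[rail][:,2],[20,50,80]))
E
```

```text
orange hsv [ 30  11 138] [ 16 113 165] bench [ 25  44 163] print [ 27  90 178] squeegee [ 18 183 135] blade [ 21  22 150]
board 2584 (((550.8558959960938, -52.16276550292969), (212.47100830078125, 271.5035095214844), 8.474847793579102), [[425.79998779296875, 66.5], [465.79998779296875, -202.10000610351562], [675.9000244140625, -170.8000030517578], [635.9000244140625, 97.80000305175781]])
print 3540 (((552.6622314453125, -53.58164978027344), (128.95376586914062, 190.93870544433594), 8.417190551757812), [[474.8999938964844, 31.399999618530273], [502.8999938964844, -157.5], [630.4000244140625, -138.60000610351562], [602.5, 50.29999923706055]])
print 3540 (((551.9769287109375, -53.012603759765625), (128.3223876953125, 190.00379943847656), 8.41718864440918), [[474.6000061035156, 31.600000381469727], [502.3999938964844, -156.39999389648438], [629.4000244140625, -137.60000610351562], [601.5, 50.400001525878906]])
print 3540 (((551.29150390625, -52.443511962890625), (127.69100189208984, 189.06893920898438), 8.417184829711914), [[474.29998779296875, 31.700000762939453], [502.0, -155.3000030517578], [628.2999877929688, -136.60000610351562], [600.5999755859375, 50.400001525878906]])
cover z med 0.02334070511420916
board z 0.013255886899389613
rail z [0.02839845 0.02998355 0.03150787]
```

Run:
```python
from h import *
im=dict(np.load('pics/top.npz')); P=pts(im); px=im['pixels'][:,:,::-1].copy()
hsv=cv2.cvtColor(px,cv2.COLOR_BGR2HSV)
sub=np.zeros(px.shape[:2],bool); sub[235:290,188:214]=1
g=px.max(2)
bl=sub&(hsv[...,1]<32)&(g>100); bl[258:]=0
dk=sub&(g<60)
def pca(q):
    c=q.mean(0); w,v=np.linalg.eigh(np.cov((q-c).T)); d=v[:,1]; d=d*np.sign(d[0]); return c,np.degrees(np.arctan2(d[1],d[0])),np.ptp((q-c)@d),np.ptp((q-c)@v[:,0])
vv,uu=np.where(bl); qb=ray(im,uu,vv,.002)[:,:2]; print('blade',bl.sum(),pca(qb),cv2.minAreaRect((qb*1000).astype(np.float32)))
tip=qb[np.argsort(-qb[:,0])[:8]].mean(0);print('tip',tip)
top=dk&(P[...,2]>.027); vv,uu=np.where(top); qh=ray(im,uu,vv,.030)[:,:2]; print('top',top.sum(),pca(qh),cv2.minAreaRect((qh*1000).astype(np.float32)))
d=qb.mean(0)-qh.mean(0); print('yaw',np.degrees(np.arctan2(d[1],d[0])),np.linalg.norm(d))
im2=dict(np.load('pics/side.npz')); px2=im2['pixels'][:,:,::-1]
cv2.imwrite('pics/crop3.png',cv2.resize(px2[140:215,170:300],None,fx=6,fy=6,interpolation=cv2.INTER_CUBIC))
print(R.from_rotvec(telemetry.get_state()['tool_rot']).as_matrix().round(3))
```

```text
blade 106 (array([0.48964931, 0.34513763]), np.float64(10.417457120945711), np.float64(0.030821491449466918), np.float64(0.020184248376821156)) ((489.50347900390625, 345.194091796875), (30.431743621826172, 19.768142700195312), 7.621054172515869)
tip [0.50345491 0.34744665]
top 157 (array([0.44271428, 0.33768086]), np.float64(7.910475233483038), np.float64(0.056759269216232686), np.float64(0.016561317949135214)) ((442.7367248535156, 337.1349792480469), (56.83083724975586, 16.297134399414062), 7.245702743530273)
yaw 9.027376321406553 0.04752367955092907
[[-0.    -0.942  0.334]
 [-0.002  0.334  0.942]
 [-1.    -0.    -0.002]]
```

View pics/crop3.png

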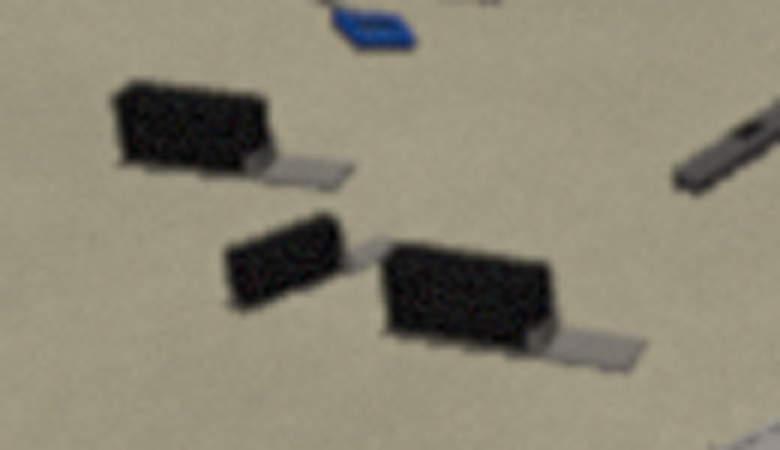

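Both views agree: the tool handle's middle is at about (0.4435, 0.338) with yaw about 8.3°, and the board's yaw is 8.45°. The side crop shows the small tool at crop (285,260), to the left of the larger one. I'll approach with the grasp point 15 mm forward of the handle's middle.

```bash
python3 -m creep '[{"fingers":0.6,"x":2.5,"y":-7.95,"z":-4.4,"twist":-5.56},{"fingers":0.6,"x":2.5,"y":-7.95,"z":-4.4,"twist":-5.56},{"fingers":0.6,"x":2.5,"y":-7.95,"z":-4.4,"twist":-5.56},{"fingers":0.6,"x":2.5,"y":-7.95,"z":-4.4,"twist":-5.56},{"fingers":0.6,"x":2.5,"y":-7.95,"z":-4.4,"twist":-5.56},{"fingers":0.6,"x":2.5,"y":-7.95,"z":-4.4,"twist":-5.56},{"fingers":0.6,"x":2.5,"y":-7.95,"z":-4.4,"twist":-5.56},{"fingers":0.6,"x":2.5,"y":-7.95,"z":-4.4,"twist":-5.56},{"fingers":0.6,"x":2.5,"y":-7.95,"z":-4.4,"twist":-5.56},{"fingers":0.6,"x":2.5,"y":-7.95,"z":-4.4,"twist":-5.56},{"fingers":0.6,"x":2.5,"y":-7.95,"z":-4.4,"twist":-5.56},{"fingers":0.6,"x":2.5,"y":-7.95,"z":-4.4,"twist":-5.56},{"fingers":0.6,"x":2.5,"y":-7.95,"z":-4.4,"twist":-5.56},{"fingers":0.6,"x":2.5,"y":-7.95,"z":-4.4,"twist":-5.56},{"fingers":0.6,"x":2.5,"y":-7.95,"z":-4.4,"twist":-5.56}]' 20
python3 -c "
from h import *
s=telemetry.get_state();print(s);print(R.from_rotvec(s['tool_rot']).as_matrix().round(3))"
```

```text
time: 1.35
position: [0.4572, 0.3422, 0.1229]
tool_rot: [-1.317, 1.135, 1.317]
ft_force: [-0.1, -0.2, 0.7]
grip_width: 0.603
{'time': 1.35, 'joint_positions': array([-0.75524313,  0.22268924,  0.07554309,  1.77970033, -0.01886348,
        1.13924929,  1.0445521 ]), 'qd': array([ 0.00276157,  0.00108832,  0.00761027,  0.00161656,  0.00222203,
       -0.00123384,  0.00167432]), 'joint_torque': array([ 1.29833613e-01, -4.12046349e+01,  7.97862969e-01, -2.89113629e+01,
        7.20382886e-03,  8.45577079e-02, -2.74794147e-03]), 'position': array([0.45716173, 0.34215063, 0.12291405]), 'tool_rot': array([-1.31652916,  1.13509196,  1.31712988]), 'ft_force': array([-0.08140559, -0.24636627,  0.70637603]), 'torque': array([ 0.04105324,  0.03310392, -0.02487173]), 'grip_width': 0.6033230854386514}
[[ 0.    -0.989 -0.147]
 [ 0.001 -0.147  0.989]
 [-1.    -0.     0.001]]
```

```bash
python3 -m creep '[{"fingers":0.6,"x":0.8,"y":-0.02,"z":-0.06,"twist":0},{"fingers":0.6,"x":1.6,"y":-0.02,"z":-0.06,"twist":0},{"fingers":0.6,"x":2.2,"y":-0.02,"z":-0.06,"twist":0},{"fingers":0.6,"x":2.6,"y":-0.02,"z":-0.06,"twist":0},{"fingers":0.6,"x":2.6,"y":-0.02,"z":-0.06,"twist":0},{"fingers":0.6,"x":2.6,"y":-0.02,"z":-0.06,"twist":0},{"fingers":0.6,"x":2.6,"y":-0.02,"z":-0.06,"twist":0},{"fingers":0.6,"x":2.6,"y":-0.02,"z":-0.06,"twist":0}]'
python3 - <<'E'
from h import *
for n in('top','side'):
    im=grab(n); p=im['pixels'][:,:,::-1]
    c=p[225:300,160:240] if n=='top' else p[140:215,170:300]
    cv2.imwrite(f'pics/{n}1.png',cv2.resize(c,None,fx=6,fy=6,interpolation=cv2.INTER_CUBIC))
print(telemetry.get_state()['position'])
E
```

```text
time: 2.02
position: [0.4603, 0.3394, 0.0204]
tool_rot: [-1.315, 1.134, 1.314]
ft_force: [-0.2, -0.3, -0.3]
grip_width: 0.603
[0.46023291 0.33908499 0.02018274]
```

View pics/top1.png

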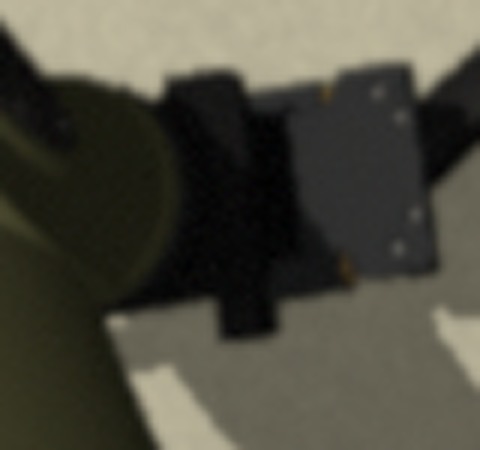

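View pics/side1.png

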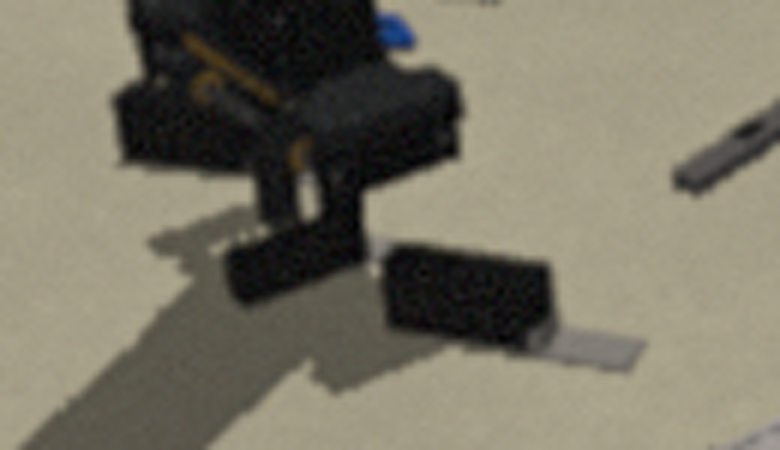

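The fingers straddle the front half of the small handle (side crop at about (310,220)). I'll lower and close.

```bash
python3 -m creep '[{"fingers":0.6,"x":0.15,"y":0,"z":0,"twist":0},{"fingers":0.6,"x":0.3,"y":0,"z":0,"twist":0},{"fingers":0.6,"x":0.35,"y":0,"z":0,"twist":0},{"fingers":0.6,"x":0.35,"y":0,"z":0,"twist":0},{"fingers":0.6,"x":0.35,"y":0,"z":0,"twist":0},{"fingers":0.6,"x":0.35,"y":0,"z":0,"twist":0}]'
python3 -m creep '[{"fingers":0.3,"x":0,"y":0,"z":0,"twist":0},{"fingers":0.2,"x":0,"y":0,"z":0,"twist":0},{"fingers":0.1,"x":0,"y":0,"z":0,"twist":0},{"fingers":0.1,"x":0,"y":0,"z":0,"twist":0},{"fingers":0.1,"x":0,"y":0,"z":0,"twist":0},{"fingers":0,"x":0,"y":0,"z":0,"twist":0},{"fingers":0,"x":0,"y":0,"z":0,"twist":0},{"fingers":0,"x":0,"y":0,"z":0,"twist":0},{"fingers":0,"x":0,"y":0,"z":0,"twist":0},{"fingers":0,"x":0,"y":0,"z":0,"twist":0},{"fingers":0,"x":0,"y":0,"z":0,"twist":0}]' 50
```

```text
time: 2.62
position: [0.4594, 0.3382, 0.0045]
tool_rot: [-1.315, 1.138, 1.315]
ft_force: [-0.5, 0.1, -0.4]
grip_width: 0.603
time: 3.53
position: [0.4594, 0.3383, 0.0047]
tool_rot: [-1.315, 1.137, 1.315]
ft_force: [-0.5, 0.4, -0.3]
grip_width: 0.202
```

```bash
python3 -m creep '[{"fingers":0,"x":-0.5,"y":0,"z":0,"twist":0},{"fingers":0,"x":-1,"y":0,"z":0,"twist":0},{"fingers":0,"x":-1.5,"y":0,"z":0,"twist":0},{"fingers":0,"x":-2,"y":0,"z":0,"twist":0},{"fingers":0,"x":-2,"y":-0.9,"z":-0.9,"twist":0},{"fingers":0,"x":-2,"y":-0.9,"z":-1.8,"twist":0},{"fingers":0,"x":-2,"y":-0.9,"z":-2.7,"twist":0},{"fingers":0,"x":-2,"y":-0.9,"z":-3.6,"twist":0},{"fingers":0,"x":-2,"y":-0.9,"z":-4.5,"twist":0},{"fingers":0,"x":-2,"y":-0.9,"z":-5.4,"twist":0},{"fingers":0,"x":-2,"y":-0.9,"z":-6.3,"twist":0},{"fingers":0,"x":-2,"y":-0.9,"z":-7.2,"twist":0},{"fingers":0,"x":-2,"y":-0.9,"z":-8.1,"twist":0},{"fingers":0,"x":-2,"y":-0.9,"z":-9,"twist":0},{"fingers":0,"x":-2,"y":-0.9,"z":-9.6,"twist":0},{"fingers":0,"x":-2,"y":-0.9,"z":-10,"twist":0},{"fingers":0,"x":-2,"y":-0.9,"z":-10,"twist":0},{"fingers":0,"x":-2,"y":-0.9,"z":-10,"twist":0},{"fingers":0,"x":-2,"y":-0.9,"z":-10,"twist":0},{"fingers":0,"x":-2,"y":-0.9,"z":-10,"twist":0}]' 50
python3 - <<'E'
from h import *
for n in('top','side'):
    im=grab(n); p=im['pixels'][:,:,::-1]
    c=p[140:290,280:450] if n=='top' else p[110:300,200:440]
    cv2.imwrite(f'pics/{n}2.png',cv2.resize(c,None,fx=3.3,fy=3.3,interpolation=cv2.INTER_CUBIC))
s=telemetry.get_state();print(s['position'],s['ft_force'],s['torque'],R.from_rotvec(s['tool_rot']).as_matrix().round(4))
E
```

```text
time: 5.2
position: [0.5524, -0.0504, 0.0844]
tool_rot: [-1.316, 1.136, 1.317]
ft_force: [0.7, 1.3, -1.2]
grip_width: 0.201
[ 0.55244403 -0.05073919  0.08446993] [ 0.32611858 -0.17584168 -0.13017111] [ 0.02137538 -0.01942222 -0.01480777] [[-2.000e-04 -9.892e-01 -1.464e-01]
 [ 6.000e-04 -1.464e-01  9.892e-01]
 [-1.000e+00  1.000e-04  6.000e-04]]
```

View pics/top2.png

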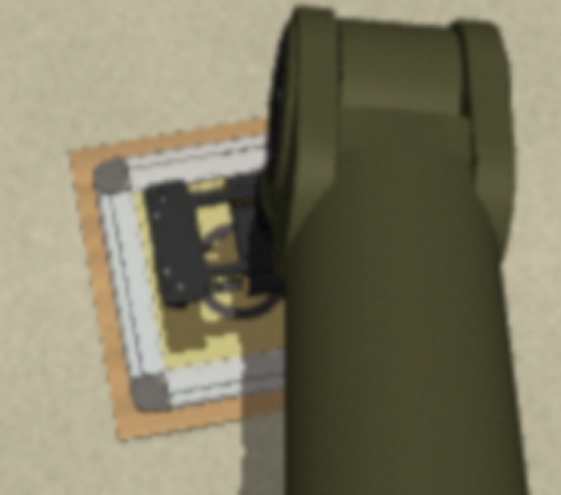

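View pics/side2.png

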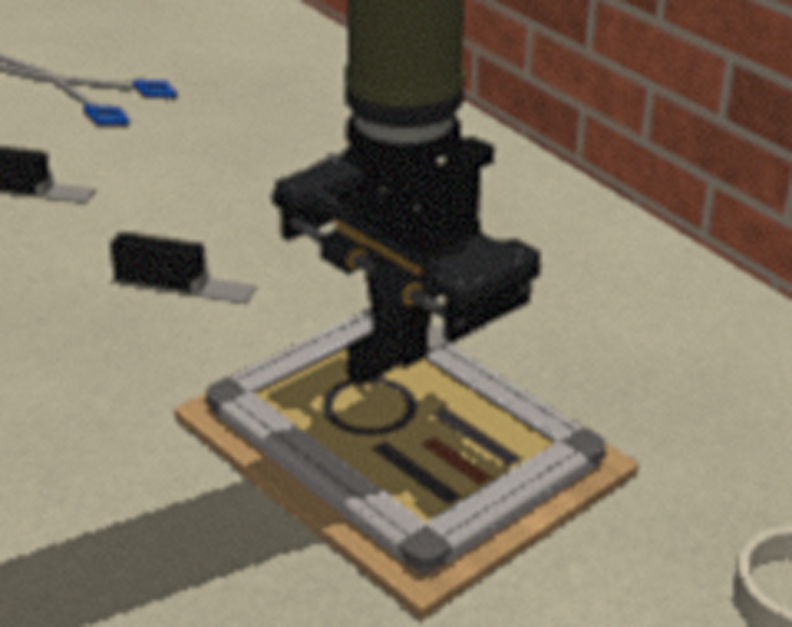

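```bash
python3 -m creep '[{"fingers":0,"x":0.4,"y":0,"z":0,"twist":0},{"fingers":0,"x":0.8,"y":0,"z":0,"twist":0},{"fingers":0,"x":1.0,"y":0,"z":0,"twist":0},{"fingers":0,"x":1.1,"y":0,"z":0,"twist":0},{"fingers":0,"x":1.1,"y":0,"z":0,"twist":0},{"fingers":0,"x":1.1,"y":0,"z":0,"twist":0}]' 60
python3 - <<'E'
from h import *
im=grab('side'); p=im['pixels'][:,:,::-1]
c=p[190:270,250:380]
cv2.imwrite('pics/side3.png',cv2.resize(c,None,fx=6,fy=6,interpolation=cv2.INTER_CUBIC))
E
```

```text
time: 5.8
position: [0.5528, -0.0522, 0.0409]
tool_rot: [-1.315, 1.137, 1.315]
ft_force: [0.2, 0.7, -0.0]
grip_width: 0.199
```

View pics/side3.png

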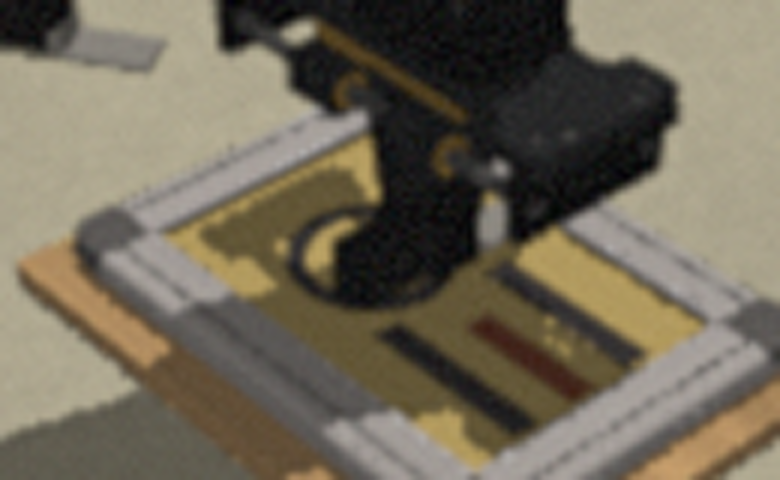

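The tool is held level over the cover, with the blade at crop (490,222). I'll descend stepwise to feel for the cover.

```bash
python3 -m creep '[{"fingers":0,"x":0.05,"y":0,"z":0,"twist":0},{"fingers":0,"x":0.1,"y":0,"z":0,"twist":0},{"fingers":0,"x":0.15,"y":0,"z":0,"twist":0},{"fingers":0,"x":0.15,"y":0,"z":0,"twist":0}]'
python3 -m creep '[{"fingers":0,"x":0.025,"y":0,"z":0,"twist":0},{"fingers":0,"x":0.05,"y":0,"z":0,"twist":0},{"fingers":0,"x":0.05,"y":0,"z":0,"twist":0}]'
python3 -c "
from bench import telemetry as t;s=t.get_state();print(s['position'],s['ft_force'],s['torque'])"
python3 -m creep '[{"fingers":0,"x":0.025,"y":0,"z":0,"twist":0},{"fingers":0,"x":0.025,"y":0,"z":0,"twist":0}]'
python3 -m creep '[{"fingers":0,"x":0.025,"y":0,"z":0,"twist":0},{"fingers":0,"x":0.025,"y":0,"z":0,"twist":0}]'
```

```text
time: 6.18
position: [0.5523, -0.0524, 0.0343]
tool_rot: [-1.315, 1.138, 1.315]
ft_force: [-0.3, -0.4, -0.4]
grip_width: 0.204
time: 6.43
position: [0.5524, -0.0524, 0.0324]
tool_rot: [-1.315, 1.138, 1.315]
ft_force: [0.3, 0.1, -1.0]
grip_width: 0.205
[ 0.55238318 -0.05243319  0.03237788] [ 0.32249935  0.06720878 -1.01467072] [ 0.00928185 -0.05374974 -0.00568997]
time: 6.6
position: [0.5524, -0.0524, 0.0314]
tool_rot: [-1.315, 1.137, 1.315]
ft_force: [0.1, 0.0, -0.2]
grip_width: 0.202
time: 6.77
position: [0.5525, -0.0524, 0.0304]
tool_rot: [-1.315, 1.137, 1.315]
ft_force: [-0.5, -0.1, -0.3]
grip_width: 0.201
```

Now in 0.5 mm steps, checking each reading.

```bash
python3 -m creep '[{"fingers":0,"x":0.0125,"y":0,"z":0,"twist":0},{"fingers":0,"x":0.0125,"y":0,"z":0,"twist":0}]'|grep -E 'pos|ft'
python3 -m creep '[{"fingers":0,"x":0.0125,"y":0,"z":0,"twist":0},{"fingers":0,"x":0.0125,"y":0,"z":0,"twist":0}]'|grep -E 'pos|ft'
python3 -m creep '[{"fingers":0,"x":0.0125,"y":0,"z":0,"twist":0},{"fingers":0,"x":0.0125,"y":0,"z":0,"twist":0}]'|grep -E 'pos|ft'
```

```text
position: [0.5525, -0.0524, 0.03]
ft_force: [-0.4, -0.5, -0.1]
position: [0.5525, -0.0524, 0.0295]
ft_force: [-0.3, -0.7, -1.1]
position: [0.5525, -0.0525, 0.029]
ft_force: [-0.2, 0.6, -0.7]
```

```bash
python3 -m creep '[{"fingers":0,"x":0.0125,"y":0,"z":0,"twist":0},{"fingers":0,"x":0.0125,"y":0,"z":0,"twist":0}]'|grep -E 'pos|ft'
python3 -m creep '[{"fingers":0,"x":0.0125,"y":0,"z":0,"twist":0},{"fingers":0,"x":0.0125,"y":0,"z":0,"twist":0}]'|grep -E 'pos|ft'
```

```text
position: [0.5525, -0.0524, 0.0285]
ft_force: [0.4, 0.0, -1.6]
position: [0.5525, -0.0524, 0.028]
ft_force: [0.9, -0.1, -1.8]
```

```bash
python3 -m creep '[{"fingers":0,"x":0.0125,"y":0,"z":0,"twist":0},{"fingers":0,"x":0.0125,"y":0,"z":0,"twist":0}]'|grep -E 'pos|ft'
```

```text
position: [0.5525, -0.0524, 0.028]
ft_force: [-1.6, -0.6, 3.1]
```

```bash
python3 -c "
from bench import telemetry as t;s=t.get_state();print(s['position'],s['ft_force'],s['torque'],s['tool_rot'])"
python3 -m creep '[{"fingers":0,"x":-0.025,"y":0,"z":0,"twist":0},{"fingers":0,"x":-0.025,"y":0,"z":0,"twist":0},{"fingers":0,"x":-0.025,"y":0,"z":0,"twist":0}]'|grep -E 'pos|ft'
python3 - <<'E'
from h import *
s=telemetry.get_state();print(s['position'],s['ft_force'],s['torque'])
im=grab('side'); p=im['pixels'][:,:,::-1]
cv2.imwrite('pics/side4.png',cv2.resize(p[190:270,250:380],None,fx=6,fy=6,interpolation=cv2.INTER_CUBIC))
im=grab('top'); p=im['pixels'][:,:,::-1]
cv2.imwrite('pics/top4.png',cv2.resize(p[150:280,290:440],None,fx=4,fy=4,interpolation=cv2.INTER_CUBIC))
E
```

```text
[ 0.55252808 -0.05242809  0.0279649 ] [-1.58189377 -0.60145656  3.14222509] [0.03191123 0.28688986 0.05449178] [-1.31454279  1.13726143  1.31487374]
position: [0.5526, -0.0525, 0.0284]
ft_force: [-0.2, -0.2, -0.9]
[ 0.55255116 -0.05249014  0.02844653] [-0.22951147 -0.24203014 -0.89671266] [-0.00258191  0.06055823  0.02322795]
```

View pics/side4.png

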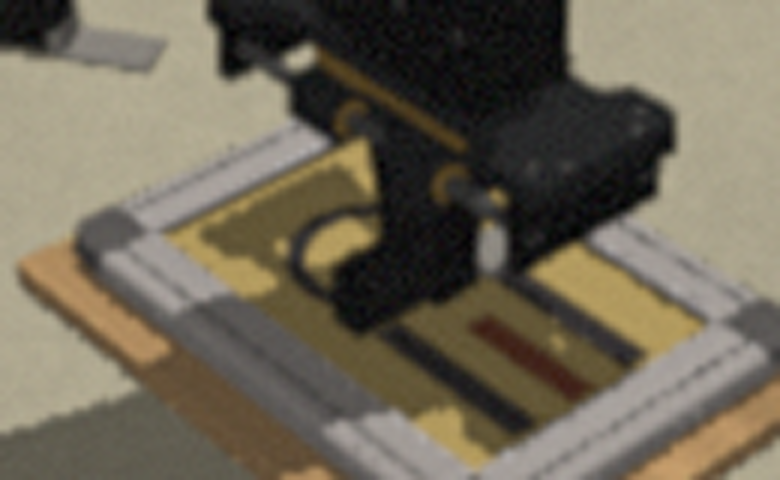

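View pics/top4.png

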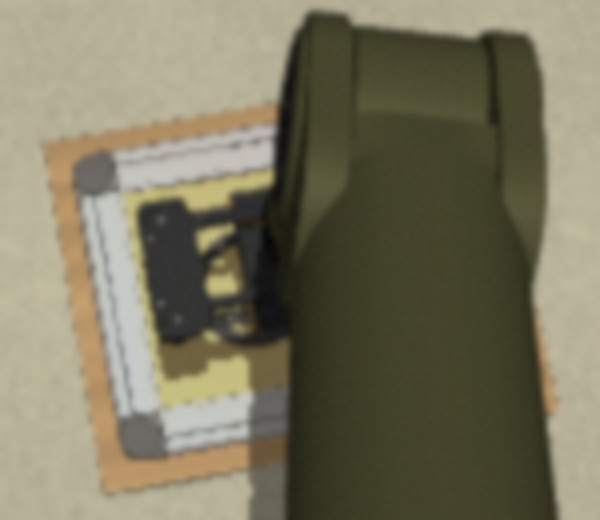

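The cover is found at TCP z 0.0280 (about 4 N), which puts its face at about 23.3 mm and agrees with the camera. I've raised the tool 0.5 mm and will now creep forward towards the lip.

```bash
python3 -m creep '[{"fingers":0,"x":0,"y":-0.1,"z":0,"twist":0},{"fingers":0,"x":0,"y":-0.2,"z":0,"twist":0},{"fingers":0,"x":0,"y":-0.3,"z":0,"twist":0},{"fingers":0,"x":0,"y":-0.3,"z":0,"twist":0},{"fingers":0,"x":0,"y":-0.3,"z":0,"twist":0}]'|grep -E 'pos|ft'
python3 -m creep '[{"fingers":0,"x":0,"y":-0.0125,"z":0,"twist":0},{"fingers":0,"x":0,"y":-0.025,"z":0,"twist":0},{"fingers":0,"x":0,"y":-0.025,"z":0,"twist":0}]'|grep -E 'pos|ft'
```

```text
position: [0.5647, -0.0506, 0.0285]
ft_force: [-0.8, -0.0, -0.6]
position: [0.5654, -0.0506, 0.0285]
ft_force: [-0.2, -0.5, -0.7]
```

```bash
python3 -m creep '[{"fingers":0,"x":0,"y":-0.0125,"z":0,"twist":0},{"fingers":0,"x":0,"y":-0.025,"z":0,"twist":0}]'|grep -E 'pos|ft'
python3 -m creep '[{"fingers":0,"x":0,"y":-0.0125,"z":0,"twist":0},{"fingers":0,"x":0,"y":-0.025,"z":0,"twist":0}]'|grep -E 'pos|ft'
```

```text
position: [0.5663, -0.0504, 0.0286]
ft_force: [-0.6, 0.1, -0.4]
position: [0.5674, -0.0502, 0.0286]
ft_force: [0.2, -0.0, -1.1]
```

```bash
python3 -m creep '[{"fingers":0,"x":0,"y":-0.0125,"z":0,"twist":0},{"fingers":0,"x":0,"y":-0.025,"z":0,"twist":0}]'|grep -E 'pos|ft'
```

```text
position: [0.5684, -0.0501, 0.0286]
ft_force: [-0.4, -0.0, -1.2]
```

```bash
python3 -m creep '[{"fingers":0,"x":0,"y":-0.0125,"z":0,"twist":0},{"fingers":0,"x":0,"y":-0.025,"z":0,"twist":0}]'|grep -E 'pos|ft'
```

```text
position: [0.5694, -0.05, 0.0286]
ft_force: [0.2, -0.3, 0.2]
```

```bash
python3 -m creep '[{"fingers":0,"x":0,"y":-0.0125,"z":0,"twist":0},{"fingers":0,"x":0,"y":-0.025,"z":0,"twist":0}]'|grep -E 'pos|ft'
```

```text
position: [0.5704, -0.0498, 0.0286]
ft_force: [-0.1, -0.0, -0.6]
```

```bash
python3 -m creep '[{"fingers":0,"x":0,"y":-0.0125,"z":0,"twist":0},{"fingers":0,"x":0,"y":-0.025,"z":0,"twist":0}]'|grep -E 'pos|ft'
```

```text
position: [0.5714, -0.0497, 0.0286]
ft_force: [-0.1, 0.0, -0.8]
```

```bash
python3 -m creep '[{"fingers":0,"x":0,"y":-0.0125,"z":0,"twist":0},{"fingers":0,"x":0,"y":-0.025,"z":0,"twist":0}]'|grep -E 'pos|ft'
```

```text
position: [0.5723, -0.0495, 0.0286]
ft_force: [-0.5, -0.1, -0.3]
```

```bash
python3 -m creep '[{"fingers":0,"x":0,"y":-0.0125,"z":0,"twist":0},{"fingers":0,"x":0,"y":-0.025,"z":0,"twist":0}]'|grep -E 'pos|ft'
```

```text
position: [0.5733, -0.0494, 0.0286]
ft_force: [0.4, -0.7, -1.2]
```

```bash
python3 -m creep '[{"fingers":0,"x":0,"y":-0.0125,"z":0,"twist":0},{"fingers":0,"x":0,"y":-0.025,"z":0,"twist":0}]'|grep -E 'pos|ft'
```

```text
position: [0.5743, -0.0492, 0.0286]
ft_force: [0.7, -0.1, -1.0]
```

```bash
python3 -m creep '[{"fingers":0,"x":0,"y":-0.0125,"z":0,"twist":0},{"fingers":0,"x":0,"y":-0.025,"z":0,"twist":0}]'|grep -E 'pos|ft'
```

```text
position: [0.5753, -0.0491, 0.0286]
ft_force: [0.2, 0.3, -0.1]
```

```bash
python3 -m creep '[{"fingers":0,"x":0,"y":-0.0125,"z":0,"twist":0},{"fingers":0,"x":0,"y":-0.025,"z":0,"twist":0}]'|grep -E 'pos|ft'
```

```text
position: [0.5763, -0.049, 0.0286]
ft_force: [0.0, -0.3, 0.6]
```

View side.

```bash
python3 -m creep '[{"fingers":0,"x":0,"y":-0.0125,"z":0,"twist":0},{"fingers":0,"x":0,"y":-0.025,"z":0,"twist":0},{"fingers":0,"x":0,"y":-0.0375,"z":0,"twist":0},{"fingers":0,"x":0,"y":-0.0375,"z":0,"twist":0}]'|grep -E 'pos|ft'
python3 - <<'E'
from h import *
s=telemetry.get_state();print(s['position'],s['ft_force'],s['torque'])
im=grab('side'); p=im['pixels'][:,:,::-1]
cv2.imwrite('pics/side5.png',cv2.resize(p[200:260,290:370],None,fx=9,fy=9,interpolation=cv2.INTER_CUBIC))
E
```

```text
position: [0.5779, -0.0487, 0.0286]
ft_force: [-0.4, 0.3, -0.3]
[ 0.57786356 -0.04871538  0.02856943] [-0.38769454  0.29076488 -0.3122012 ] [ 0.07403325  0.01563888 -0.04559076]
```

View pics/side5.png

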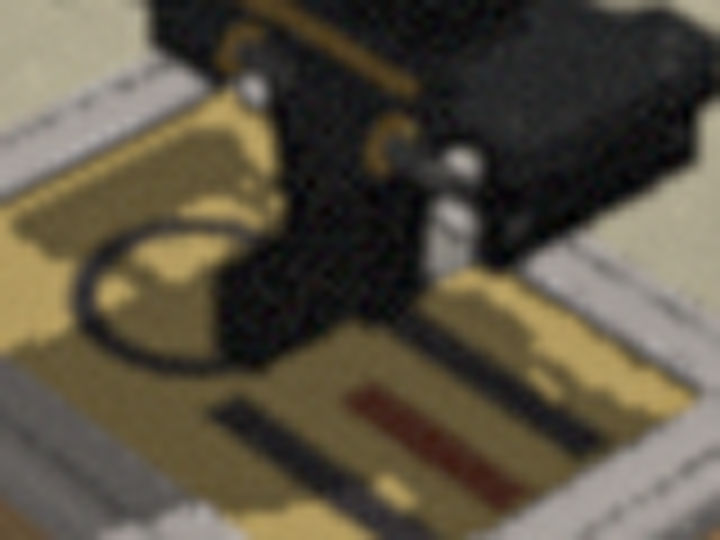

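The blade is in: the lip's edge crosses it at crop (455,218), in line with the rest of the rail's inner edge, and there is no side force. I'll lift in stages, following the lip's arc.

```bash
python3 -m creep '[{"fingers":0,"x":-0.02,"y":0,"z":0,"twist":0},{"fingers":0,"x":-0.04,"y":0,"z":0,"twist":0},{"fingers":0,"x":-0.05,"y":0,"z":0,"twist":0},{"fingers":0,"x":-0.05,"y":0,"z":0,"twist":0}]'|grep -E 'pos|ft|width'
python3 -m creep '[{"fingers":0,"x":-0.02,"y":0,"z":0,"twist":0},{"fingers":0,"x":-0.025,"y":0,"z":0,"twist":0},{"fingers":0,"x":-0.025,"y":0,"z":0,"twist":0}]'|grep -E 'pos|ft|width'
```

```text
position: [0.5777, -0.0487, 0.0302]
ft_force: [2.1, 0.2, -5.4]
grip_width: 0.202
position: [0.5778, -0.0487, 0.0316]
ft_force: [1.9, 0.1, -4.7]
grip_width: 0.205
```

```bash
python3 -c "
from bench import telemetry as t;s=t.get_state();print(s['position'],s['ft_force'],s['torque'],s['tool_rot'])"
python3 -m creep '[{"fingers":0,"x":-0.02,"y":-0.005,"z":0,"twist":0},{"fingers":0,"x":-0.04,"y":-0.01,"z":0,"twist":0},{"fingers":0,"x":-0.05,"y":-0.01,"z":0,"twist":0},{"fingers":0,"x":-0.05,"y":-0.01,"z":0,"twist":0}]'|grep -E 'pos|ft|width'
```

```text
[ 0.57775768 -0.04873444  0.03156417] [ 1.9150918   0.08265931 -4.73185541] [ 0.00561696 -0.30749528  0.0012997 ] [-1.31476496  1.13728317  1.31480472]
position: [0.5782, -0.0487, 0.0338]
ft_force: [1.5, 1.2, -4.1]
grip_width: 0.203
```

The lip load is about 4-5 N, as described. Continuing.

```bash
python3 -m creep '[{"fingers":0,"x":-0.025,"y":-0.01,"z":0,"twist":0},{"fingers":0,"x":-0.05,"y":-0.02,"z":0,"twist":0},{"fingers":0,"x":-0.075,"y":-0.03,"z":0,"twist":0},{"fingers":0,"x":-0.075,"y":-0.03,"z":0,"twist":0}]'|grep -E 'pos|ft|width'
```

```text
position: [0.579, -0.0485, 0.0367]
ft_force: [0.3, 0.1, -3.4]
grip_width: 0.202
```

```bash
python3 -m creep '[{"fingers":0,"x":-0.025,"y":-0.01,"z":0,"twist":0},{"fingers":0,"x":-0.05,"y":-0.02,"z":0,"twist":0},{"fingers":0,"x":-0.05,"y":-0.02,"z":0,"twist":0}]'|grep -E 'pos|ft|width'
python3 - <<'E'
from h import *
im=grab('side'); p=im['pixels'][:,:,::-1]
cv2.imwrite('pics/side6.png',cv2.resize(p[190:270,260:400],None,fx=5.5,fy=5.5,interpolation=cv2.INTER_CUBIC))
E
```

```text
position: [0.5803, -0.0484, 0.039]
ft_force: [-0.5, 0.3, -1.6]
grip_width: 0.201
```

View pics/side6.png

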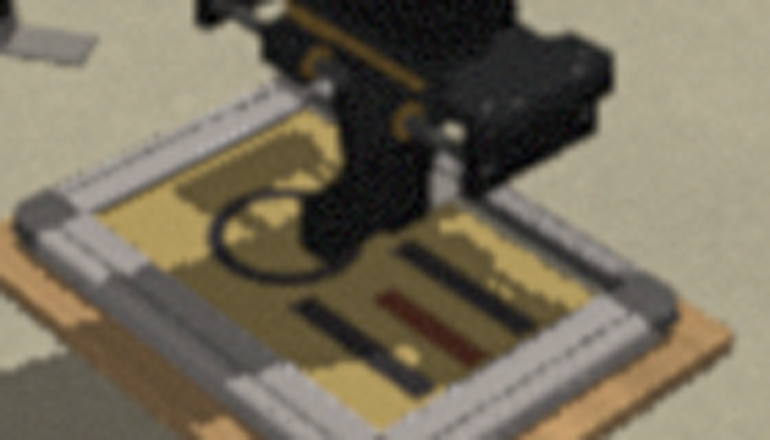

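The far rail is visibly lifting, with a dark gap under its lip at crop (560,240), and the force is falling off. A few more mm to go.

```bash
python3 -m creep '[{"fingers":0,"x":-0.025,"y":-0.01,"z":0,"twist":0},{"fingers":0,"x":-0.05,"y":-0.02,"z":0,"twist":0},{"fingers":0,"x":-0.075,"y":-0.03,"z":0,"twist":0},{"fingers":0,"x":-0.075,"y":-0.03,"z":0,"twist":0}]'|grep -E 'pos|ft|width'
python3 -m creep '[{"fingers":0,"x":-0.025,"y":0,"z":0,"twist":0},{"fingers":0,"x":-0.05,"y":0,"z":0,"twist":0},{"fingers":0,"x":-0.05,"y":0,"z":0,"twist":0},{"fingers":0,"x":-0.05,"y":0,"z":0,"twist":0}]'|grep -E 'pos|ft|width'
python3 - <<'E'
from h import *
im=grab('side'); p=im['pixels'][:,:,::-1]
cv2.imwrite('pics/side7.png',cv2.resize(p[190:270,260:400],None,fx=5.5,fy=5.5,interpolation=cv2.INTER_CUBIC))
E
```

```text
position: [0.5822, -0.0483, 0.0424]
ft_force: [0.1, -0.2, -0.5]
grip_width: 0.206
position: [0.5815, -0.0483, 0.0438]
ft_force: [0.2, -0.4, -0.8]
grip_width: 0.202
```

View pics/side7.png

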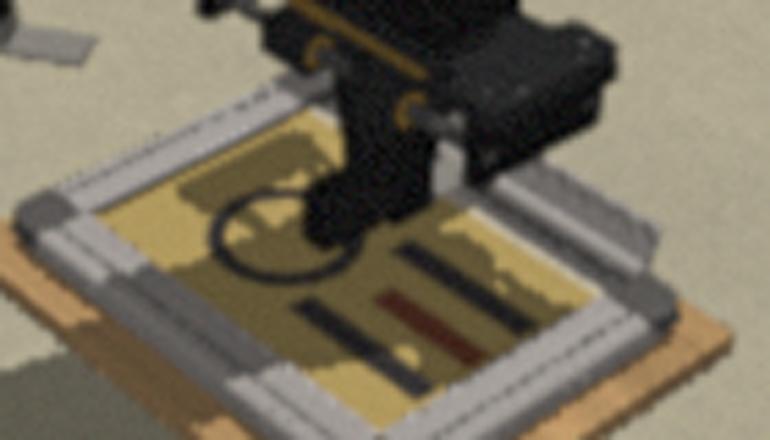

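The far rail has sprung over: it stands open at crop (590,215). I'll back off, rise, and carry the tool to clear bench left of the board, around (0.45, 0.165).

```bash
python3 -m creep '[{"fingers":0,"x":0,"y":0.25,"z":0,"twist":0},{"fingers":0,"x":0,"y":0.5,"z":0,"twist":0},{"fingers":0,"x":-0.4,"y":0.6,"z":0,"twist":0},{"fingers":0,"x":-0.9,"y":0.8,"z":0,"twist":0},{"fingers":0,"x":-1.5,"y":1,"z":0,"twist":0},{"fingers":0,"x":-1.5,"y":1.3,"z":0.8,"twist":0},{"fingers":0,"x":-1.5,"y":1.6,"z":1.6,"twist":0},{"fingers":0,"x":-1.5,"y":1.9,"z":2.4,"twist":0},{"fingers":0,"x":-1.5,"y":2.2,"z":3.2,"twist":0},{"fingers":0,"x":-1.5,"y":2.47,"z":4.0,"twist":0},{"fingers":0,"x":-1.5,"y":2.47,"z":4.8,"twist":0},{"fingers":0,"x":-1.5,"y":2.47,"z":5.4,"twist":0},{"fingers":0,"x":-1.5,"y":2.47,"z":5.75,"twist":0},{"fingers":0,"x":-1.5,"y":2.47,"z":5.75,"twist":0},{"fingers":0,"x":-1.5,"y":2.47,"z":5.75,"twist":0},{"fingers":0,"x":-1.5,"y":2.47,"z":5.75,"twist":0}]'
python3 - <<'E'
from h import *
for n in('top','side'):
    im=grab(n); p=im['pixels'][:,:,::-1]
    cv2.imwrite(f'pics/{n}8.png',p)
E
```

```text
time: 14.6
position: [0.4502, 0.1634, 0.1034]
tool_rot: [-1.314, 1.139, 1.314]
ft_force: [-0.7, 0.6, -0.7]
grip_width: 0.201
```

View pics/side8.png

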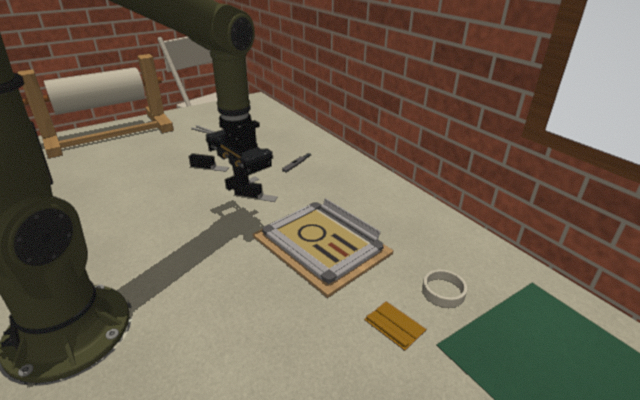

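View pics/top8.png

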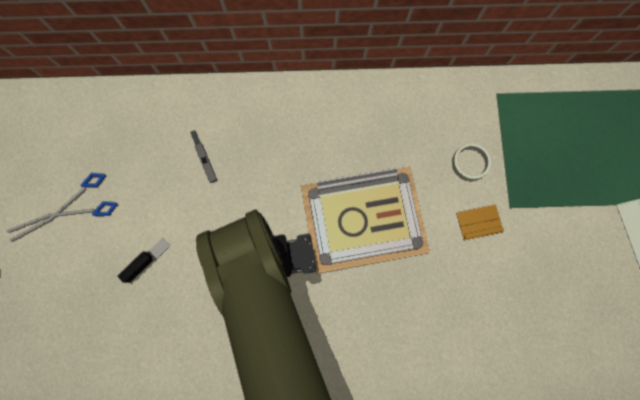

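The frame is open at the far rail only, and nothing else has moved. Lowering the tool onto the bench.

```bash
python3 -m creep '[{"fingers":0,"x":0.6,"y":0,"z":0,"twist":0},{"fingers":0,"x":1.2,"y":0,"z":0,"twist":0},{"fingers":0,"x":1.7,"y":0,"z":0,"twist":0},{"fingers":0,"x":2.0,"y":0,"z":0,"twist":0},{"fingers":0,"x":2.2,"y":0,"z":0,"twist":0},{"fingers":0,"x":2.3,"y":0,"z":0,"twist":0},{"fingers":0,"x":2.35,"y":0,"z":0,"twist":0},{"fingers":0,"x":2.4,"y":0,"z":0,"twist":0},{"fingers":0,"x":2.4,"y":0,"z":0,"twist":0},{"fingers":0,"x":2.4,"y":0,"z":0,"twist":0}]'
python3 -m creep '[{"fingers":0,"x":0.0125,"y":0,"z":0,"twist":0},{"fingers":0,"x":0.025,"y":0,"z":0,"twist":0},{"fingers":0,"x":0.025,"y":0,"z":0,"twist":0}]'
```

```text
time: 15.53
position: [0.451, 0.1653, 0.0082]
tool_rot: [-1.315, 1.136, 1.314]
ft_force: [0.1, -0.3, -0.6]
grip_width: 0.199
time: 15.78
position: [0.4506, 0.1653, 0.0068]
tool_rot: [-1.315, 1.137, 1.315]
ft_force: [0.0, 0.4, 0.1]
grip_width: 0.203
```

```bash
python3 -m creep '[{"fingers":0,"x":0.0125,"y":0,"z":0,"twist":0},{"fingers":0,"x":0.025,"y":0,"z":0,"twist":0},{"fingers":0,"x":0.0375,"y":0,"z":0,"twist":0},{"fingers":0,"x":0.0375,"y":0,"z":0,"twist":0}]'
```

```text
time: 16.12
position: [0.4503, 0.1651, 0.0049]
tool_rot: [-1.315, 1.138, 1.315]
ft_force: [-0.4, -0.1, -0.5]
grip_width: 0.201
```

```bash
python3 -m creep '[{"fingers":0,"x":0.0125,"y":0,"z":0,"twist":0},{"fingers":0,"x":0.0125,"y":0,"z":0,"twist":0}]'|grep -E 'pos|ft'
python3 -m creep '[{"fingers":0.22,"x":0,"y":0,"z":0,"twist":0},{"fingers":0.25,"x":0,"y":0,"z":0,"twist":0},{"fingers":0.3,"x":0,"y":0,"z":0,"twist":0},{"fingers":0.4,"x":0,"y":0,"z":0,"twist":0},{"fingers":0.5,"x":0,"y":0,"z":0,"twist":0},{"fingers":0.5,"x":0,"y":0,"z":0,"twist":0},{"fingers":0.5,"x":0,"y":0,"z":0,"twist":0},{"fingers":0.5,"x":-0.4,"y":0,"z":0,"twist":0},{"fingers":0.5,"x":-1,"y":0,"z":0,"twist":0},{"fingers":0.5,"x":-2,"y":0,"z":0,"twist":0},{"fingers":0.5,"x":-3,"y":0,"z":0,"twist":0},{"fingers":0.5,"x":-3.5,"y":0,"z":1,"twist":0},{"fingers":0.5,"x":-4,"y":0,"z":2,"twist":0},{"fingers":0.5,"x":-4,"y":0,"z":3,"twist":0},{"fingers":0.5,"x":-4,"y":0,"z":4,"twist":0},{"fingers":0.5,"x":-4,"y":0,"z":5,"twist":0},{"fingers":0.5,"x":-4,"y":0,"z":6,"twist":0},{"fingers":0.5,"x":-4,"y":0,"z":6,"twist":0},{"fingers":0.5,"x":-4,"y":0,"z":6,"twist":0}]'
python3 - <<'E'
from h import *
for n in('top','side'):
    im=grab(n); p=im['pixels'][:,:,::-1]
    cv2.imwrite(f'pics/{n}9.png',p)
E
```

```text
position: [0.4505, 0.1652, 0.0046]
ft_force: [-0.8, -0.4, 0.1]
time: 17.87
position: [0.414, 0.4052, 0.1639]
tool_rot: [-1.318, 1.135, 1.32]
ft_force: [0.7, -0.2, -0.2]
grip_width: 0.497
```

View pics/top9.png

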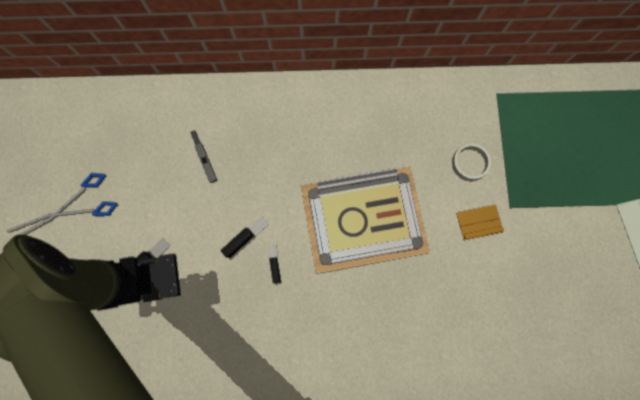

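View pics/side9.png

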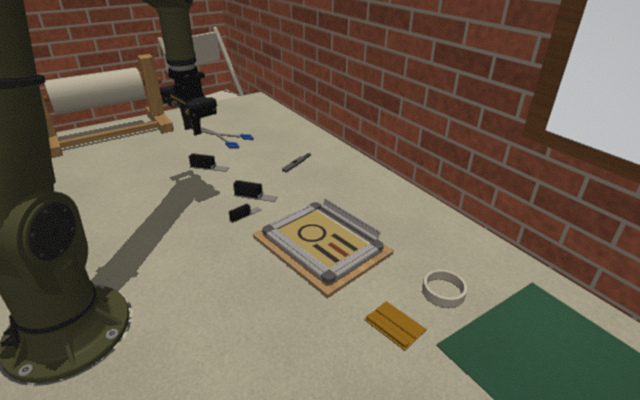

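The tool lies flat at top pixel (275,265), right beside the board. The far rail stands open and the bystanders are where they were. One numeric check, then hand in.

Run:
```python
from h import *
im=dict(np.load('pics/top.npz')); P=pts(im); px=im['pixels'][:,:,::-1]
m=np.zeros(px.shape[:2],bool); m[240:290,262:290]=1; m&=px.max(2)<60
print('handle z', np.percentile(P[m][:,2],[10,50,90]).round(3), P[m][:,:2].mean(0).round(3))
c=np.array([.5515,-.0525]);a=np.radians(8.45);ex=np.array([np.cos(a),np.sin(a)]);ey=np.array([-ex[1],ex[0]])
q=(P[...,:2]-c); bx=q@ex; by=q@ey; z=P[...,2]
for n,k in dict(far=(bx>.06)&(bx<.11)&(abs(by)<.08),near=(bx<-.07)&(bx>-.088)&(abs(by)<.08),left=(by>.1)&(by<.118)&(abs(bx)<.05),right=(by<-.1)&(by>-.118)&(abs(bx)<.05)).items(): print(n,np.percentile(z[k],[50,95]).round(3))
from bench import workorder; print(workorder.close_job())
```

```text
handle z [0.028 0.03  0.032] [0.434 0.162]
far [0.024 0.047]
near [0.03  0.033]
left [0.03  0.033]
right [0.03  0.033]
the job is handed in; nothing more can be done
None
```

The far long rail is open and the pry tool lies flat on the bench just left of the board. I handed the job in at about 18 s of the 72 s allowed.

- **Finding and lifting:** I took the smallest of the three look-alike tools. Touching the cover with about 4 N put its face at about 23 mm above the bench. I slid the blade roughly 9 mm under the far lip and raised it along the lip's arc until the rail sprang over. The highest wrist reading I saw during the lift was about 6 N. I only read it between short moves, so a brief peak could have gone unseen.
- **Last checks:**
    - The far rail stands up to at least 47 mm high.
    - The other three rails still measure 30–33 mm, which is shut.
    - The tool's handle top is 30 mm above the bench, so it lies flat.
    - The squeegee, tape and cutter look unmoved in the pictures; I did not measure them.
    - The gripper is clear of everything.
- **Unclear reading:** the moment reading at the cover touch did not show clearly which end of the tool touched first. The blade still went in without side force. No check failed.

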